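Move the keepsake row to the rack in reverse order

ROBOT

A 7-joint arm with a two-finger parallel gripper is mounted at the origin on the work surface. World frame = base frame: x ahead of the robot, y to its left, z up, the work surface at z = 0. Lengths are in m, angles in degrees, forces in N, time in s.
With the tool pointing down it reaches from about 0.425 to 0.875 m from the base axis. Payload 4.7 kg.
Tool frame: the origin (TCP) lies on the centre line of the jaws, within the pads' length; the fingertips stand 25 mm ahead of it and the grasp point (between the pads) lies 6 mm ahead of it; z points along the fingers, y is the direction in which the jaws open and shut (so a half turn about z gives the same grasp; the last joint's range is limited). The gripper opens to 87 mm and grips with 3 to 60 N. Pads are 19 mm wide; open, the fingers measure 117 mm over their backs; the gripper's body (75 mm by 190 mm) begins 51 mm behind the grasp point.
Start: joints at [67.042, 18.392, -4.016, 83.108, 1.295, 78.541, -3.26], TCP at [0.262, -0.595, 0.248] pointing down, gripper open.
Joint ranges: [-163.93, 163.93], [-17.29, 119.83], [-79.2, 71.16], [3.27, 140.29], [-89.18, 269.18], [5.43, 117.66], [-154.24, 154.24]. Speed limits (degrees/s): [147.25, 147.25, 180, 180, 180, 180, 180].

INTERFACE

Orientations are given as [roll, pitch, yaw] about the fixed x, y, z axes, in that order (R = Rz(yaw) Ry(pitch) Rx(roll)).
In Python, from cell import env gives the robot as it stands.
- The arm moves only by the shell command python3 -m creep 'ROWS' [OPENING] [FORCE]. ROWS is JSON, a list of rows, each an object of numbers: "tx", "ty", "tz": the shift along the tool's x, y, z in m; "rx", "ry", "rz": the turn, a rotation vector about the tool's x, y, z in degrees. In form: [{"tx": .., "ty": .., "tz": .., "rx": .., "ry": .., "rz": ..}, ...]. A call has 1 to 20 rows; each row shifts and turns the commanded pose from where the row before left it, along the tool's axes as they then stand; what a row does not reach is not made up. A row lasts 1/8 s, in which the tool goes at most 62.5 mm and 10.7 degrees, less where a joint would pass 70% of its speed; a pose out of reach is approached as far as the arm can. A call is refused whole if a number of a shift passes 0.0625 or a number of a turn 10.7, either way. A call with a gripper value outside its range is refused whole. OPENING is the finger opening in m, from 0 to 0.087, set as the call begins (- or left out, the last holds). The fingers move at their own pace and stop on an object; FORCE is the grip in N (left out, the last holds). Time passes only in rows, so rows that do not move let the fingers close. It gives the time, the measured TCP pose, the force and the opening at its end, in the units of the state.
- env.get_obs(): the state, without advancing time (a new reading comes with each control period).
- env.read_camera(name): name is "scene" or "top"; returns a dict with "pixels" (420x560x3 uint8, red, green, blue), "intrinsics" (3x3 intrinsics, pixels), "R" (3x3) and "t" (3): a world point X has camera coordinates R X + t. Camera axes: x right, y down, z forward; pixel columns grow to the right and rows downward; lengths in m; the calibration is good to about 2 mm. A picture is of the moment at which its call begins. There is no depth.
- env.sign_off(): hands the job in, once; it reports no verdict.
The state is a dict: "time_s": time; "qpos": joint angles; "joint_velocities": joint speeds; "effort": joint torques, N m; "tool_pos": TCP position; "tool_rot": TCP orientation; "force": force on the tool from outside, world axes, zero at the start; "wrist_torque": the same for the moment, N m; "grip_width": finger opening in m.
Only numpy, scipy, OpenCV 4.12 (cv2) and the standard library are available. Lean on these libraries where they do the work, as an engineer would, in place of code of your own. Each camera call takes 0.05 s, during which the arm holds its last target.

TASK

This row will be looked at from the far side of the bench, so move the four things from the black tray to the empty aluminium rack in reverse order: as seen from the robot, what stands at the tray's left end goes into the rack's right-end bay, the next one into the bay beside it, and so on to the last. Set each one down gently and upright, centred in its bay (along the row and from front to back), and let go. Leave everything else on the bench where it is.

Things in the scene. Friction and masses are not known exactly. Their poses are not given: they have to be found in the camera images.
- tray: Matt black tray, fixed: a board 76 x 332 mm, top face 10 mm above the bench, with a 6 mm wide end rail at either end rising to 18 mm; open front and back. Origin: centre of its underside, on the bench; +x away from the robot, +y along the row to the robot's left, within 0.12 rad of the world axes. Its four pad places lie at y = +120, +40, -40, -120 mm, x = 0; which pad and thing is at which place changes. It may be nearer to the robot than the rack, or farther.
- rack: Aluminium rack, fixed, empty at the start: a plate 76 x 324 mm, top face 10 mm above the bench, with five dark ribs across it 4 mm thick that rise to 18 mm above the bench, at y = -160, -80, 0, +80, +160 mm. They bound four bays, 76 mm clear, whose centres lie at y = +120, +40, -40, -120 mm, x = 0; open front and back. Origin: centre of its underside, on the bench; axes as the tray's, with its own small yaw.
- puck_case: Round earbuds case of hard grey silicone: an upright short cylinder, 44 mm across, 30 mm tall, rounded rims, about 50 g. Origin: centre of its underside; z up. Stands on its pad, underside 14 mm above the bench.
- oblong_case: Oblong earbuds case of hard grey silicone, rounded edges: 34 mm along its x, 52 mm along its y, 36 mm tall, about 60 g. Origin: centre of its underside; z up. Stands on its pad with its long side roughly along the row (up to 0.3 rad off), underside 14 mm above the bench.
- puzzle: Light wooden stick puzzle, one solid block of three crossed layers of sticks: 42 x 42 mm, 45 mm tall, about 60 g. Origin: centre of its underside; z up; up to 0.3 rad off square to the tray. Underside 14 mm above the bench.
- votive: Amber glass votive cup, open at the top, slightly narrower at the foot: 52 mm across the rim, 58 mm tall, 4 mm wall, about 120 g. Origin: centre of its underside; z up. Underside 14 mm above the bench.
- puck_pad: Thin white pad, 4 mm thick, fixed on the tray; it stays there and marks the place where the round earbuds case stood at the start. Origin: centre of its underside, 10 mm above the bench; y as the tray's y. Disc, 56 mm across.
- oblong_pad: Thin white pad, 4 mm thick, fixed on the tray; it stays there and marks the place where the oblong earbuds case stood at the start. Origin: centre of its underside, 10 mm above the bench; y as the tray's y. Rectangle, 46 mm (x) by 64 mm (y).
- puzzle_pad: Thin white pad, 4 mm thick, fixed on the tray; it stays there and marks the place where the wooden puzzle stood at the start. Origin: centre of its underside, 10 mm above the bench; y as the tray's y. Square, 56 mm.
- cup_pad: Thin white pad, 4 mm thick, fixed on the tray; it stays there and marks the place where the votive cup stood at the start. Origin: centre of its underside, 10 mm above the bench; y as the tray's y. Disc, 70 mm across.
- stylus: Flat aluminium stylus, 11 x 130 x 9 mm, lying between tray and rack along the row. Bystander: leave it where it is. Origin: centre of its underside.
- remote: Black remote control, 42 x 150 x 18 mm, lying left of the rows. Bystander: leave it where it is. Origin: centre of its underside.
- mug: White mug, 80 mm across, 90 mm tall, left of the rows. Bystander: leave it where it is. Origin: centre of its underside.
- jar: Clear glass jar with a metal cap, 68 mm across, 90 mm tall, right of the rows. Bystander: leave it where it is. Origin: centre of its underside.
Not all that is in view belongs to the job. Leave any orange or pink look-alike of the puck_case alone.

How it is judged (in metres and radians):
At the end, for the whole second after the job is handed in: Each thing stands upright (0.12 rad) and at rest on the rack's plate (5 mm in height), in the bay at minus the y of its pad's place on the tray, within 13 mm of the bay's centre along the row and 14 mm across it (((y of puck_pad in the frame of tray between 0.09 and 0.15 m and y of puck_case in the frame of rack between -0.133 and -0.107 m) or (y of puck_pad in the frame of tray between 0.01 and 0.07 m and y of puck_case in the frame of rack between -0.053 and -0.027 m) or (y of puck_pad in the frame of tray between -0.07 and -0.01 m and y of puck_case in the frame of rack between 0.027 and 0.053 m) or (y of puck_pad in the frame of tray between -0.15 and -0.09 m and y of puck_case in the frame of rack between 0.107 and 0.133 m)) and x of puck_case in the frame of rack between -0.014 and 0.014 m and z of puck_case in the frame of rack between 0.005 and 0.015 m and angle between each of puck_case, oblong_case, puzzle, votive's own z axis and vertical below 0.12 rad and linear speed of each of puck_case, oblong_case, puzzle, votive below 0.02 m/s and angular speed of each of puck_case, oblong_case, puzzle, votive below 0.2 rad/s and ((y of oblong_pad in the frame of tray between 0.09 and 0.15 m and y of oblong_case in the frame of rack between -0.133 and -0.107 m) or (y of oblong_pad in the frame of tray between 0.01 and 0.07 m and y of oblong_case in the frame of rack between -0.053 and -0.027 m) or (y of oblong_pad in the frame of tray between -0.07 and -0.01 m and y of oblong_case in the frame of rack between 0.027 and 0.053 m) or (y of oblong_pad in the frame of tray between -0.15 and -0.09 m and y of oblong_case in the frame of rack between 0.107 and 0.133 m)) and x of oblong_case in the frame of rack between -0.014 and 0.014 m and z of oblong_case in the frame of rack between 0.005 and 0.015 m and ((y of puzzle_pad in the frame of tray between 0.09 and 0.15 m and y of puzzle in the frame of rack between -0.133 and -0.107 m) or (y of puzzle_pad in the frame of tray between 0.01 and 0.07 m and y of puzzle in the frame of rack between -0.053 and -0.027 m) or (y of puzzle_pad in the frame of tray between -0.07 and -0.01 m and y of puzzle in the frame of rack between 0.027 and 0.053 m) or (y of puzzle_pad in the frame of tray between -0.15 and -0.09 m and y of puzzle in the frame of rack between 0.107 and 0.133 m)) and x of puzzle in the frame of rack between -0.014 and 0.014 m and z of puzzle in the frame of rack between 0.005 and 0.015 m and ((y of cup_pad in the frame of tray between 0.09 and 0.15 m and y of votive in the frame of rack between -0.133 and -0.107 m) or (y of cup_pad in the frame of tray between 0.01 and 0.07 m and y of votive in the frame of rack between -0.053 and -0.027 m) or (y of cup_pad in the frame of tray between -0.07 and -0.01 m and y of votive in the frame of rack between 0.027 and 0.053 m) or (y of cup_pad in the frame of tray between -0.15 and -0.09 m and y of votive in the frame of rack between 0.107 and 0.133 m)) and x of votive in the frame of rack between -0.014 and 0.014 m and z of votive in the frame of rack between 0.005 and 0.015 m); the robot touches nothing.
It fails at once if one of the four things is dropped or thrown onto the rack (over 0.6 m/s less than 20 mm above its plate) ((z of puck_case in the frame of rack below 0.03 m and linear speed of puck_case above 0.6 m/s and x of puck_case in the frame of rack between -0.04 and 0.04 m and y of puck_case in the frame of rack between -0.17 and 0.17 m) or (z of oblong_case in the frame of rack below 0.03 m and linear speed of oblong_case above 0.6 m/s and x of oblong_case in the frame of rack between -0.04 and 0.04 m and y of oblong_case in the frame of rack between -0.17 and 0.17 m) or (z of puzzle in the frame of rack below 0.03 m and linear speed of puzzle above 0.6 m/s and x of puzzle in the frame of rack between -0.04 and 0.04 m and y of puzzle in the frame of rack between -0.17 and 0.17 m) or (z of votive in the frame of rack below 0.03 m and linear speed of votive above 0.6 m/s and x of votive in the frame of rack between -0.04 and 0.04 m and y of votive in the frame of rack between -0.17 and 0.17 m)).
It fails at once if the stylus, remote control, mug or jar is moved by more than 25 mm (distance of any of stylus, remote, mug, jar from where it was at the start of the episode above 0.025 m).
It also fails if it takes over 115 s, if anything falls off the work surface, if the arm or the gripper's body presses on something with over 40 N, if the wrist force passes 120 N, or if a joint passes its speed limit or range.

## Working session

There is one attempt and no reset: what is moved stays moved. The work goes in short steps, Python scripts to look and compute and a shell command to move; the robot and the scene stay as the last step left them, time stands still between calls to the robot, and variables do not carry over. Pictures are saved under pics/ and viewed, and the job is handed in when it is done.

```bash
mkdir -p pics; ls
python3 - <<'E'
from cell import env
import cv2
o=env.get_obs();print({k:o[k] for k in('time_s','tool_pos','tool_rot','force','grip_width')})
for n in('scene','top'):
    c=env.read_camera(n);cv2.imwrite(f'pics/{n}0.png',c['pixels'][:,:,::-1]);print(n,c['intrinsics'],c['R'],c['t'])
E
```

```text
pics
{'time_s': 0.0, 'tool_pos': array([ 0.26170688, -0.59442535,  0.24647337]), 'tool_rot': array([-1.79891036e+02,  5.15534971e-03,  2.37653654e+01]), 'force': array([ 0.61164017,  0.81761143, -1.59460187]), 'grip_width': 0.08695247784993339}
scene [[494.7321113    0.         282.23429095]
 [  0.         494.7321113  201.57007487]
 [  0.           0.           1.        ]] [[-0.16454253  0.98634305  0.00729007]
 [ 0.69444932  0.12109088 -0.70927931]
 [-0.70047548 -0.11164403 -0.70488986]] [ 0.0950483  -0.37569804  1.62133074]
top [[415.23039575   0.         278.90551332]
 [  0.         415.23039575 214.47804789]
 [  0.           0.           1.        ]] [[-0.00891681 -0.99935616  0.0347529 ]
 [-0.99871084  0.00716349 -0.05025281]
 [ 0.0499715  -0.0351562  -0.9981317 ]] [-0.00478657  0.56040602  0.89982465]
```

View pics/top0.png

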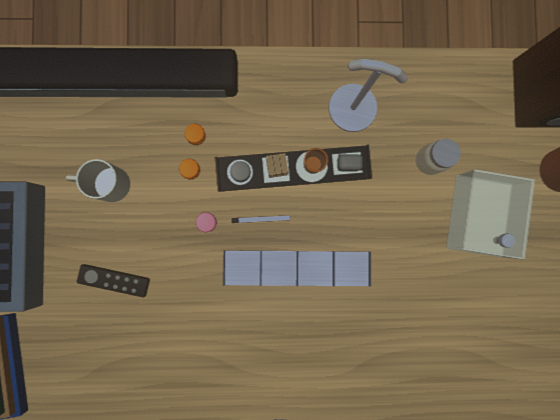

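View pics/scene0.png

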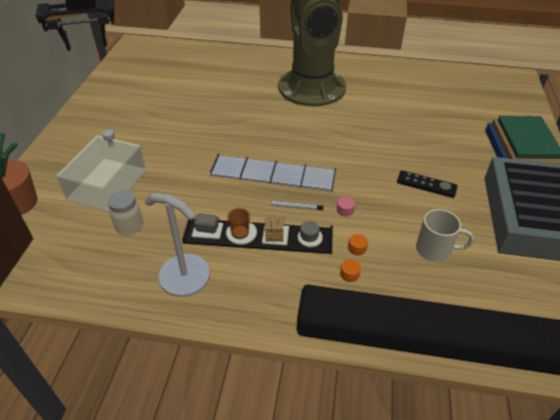

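The top view shows the tray, farther away, holding from left to right the grey puck (240,171), puzzle (277,165), votive (314,162) and oblong (350,161). The rack is nearer, at (297,268). A lamp stands behind the oblong at (353,105). The puck look-alikes are orange (195,133), orange (189,168) and pink (206,222); the grey one on the white pad in the tray is the one meant. I'll check this in enlarged crops.

```bash
cat > h.py <<'E'
import numpy as np,cv2
from cell import env
def cam(n): 
    c=env.read_camera(n); c['C']=-c['R'].T@c['t']; return c
def unproj(c,u,v,z):
    d=c['R'].T@np.linalg.solve(c['intrinsics'],[u,v,1.]); s=(z-c['C'][2])/d[2]; return c['C']+s*d
def proj(c,X):
    p=c['intrinsics']@(c['R']@np.array(X,float)+c['t']); return p[:2]/p[2]
def crop(c,name,u0,v0,u1,v1,k):
    im=cv2.resize(c['pixels'][v0:v1,u0:u1,::-1],None,fx=k,fy=k,interpolation=cv2.INTER_CUBIC); cv2.imwrite('pics/'+name,im)
E
python3 - <<'E'
from h import *
c=cam('top')
crop(c,'tray1.png',210,135,380,200,4.7)
crop(c,'rack1.png',215,240,380,300,4.8)
c=cam('scene'); crop(c,'sc1.png',135,140,345,290,3.8)
E
```

```text
(no output)
```

View pics/tray1.png

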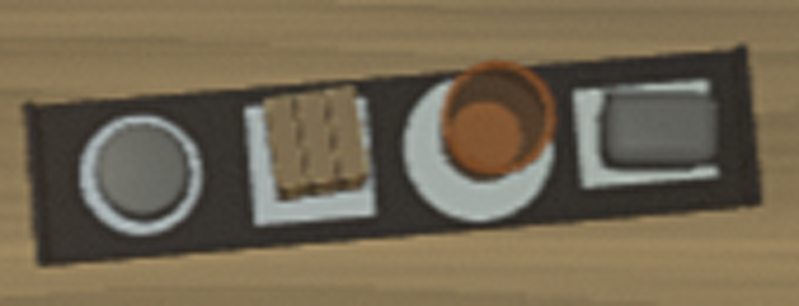

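View pics/rack1.png

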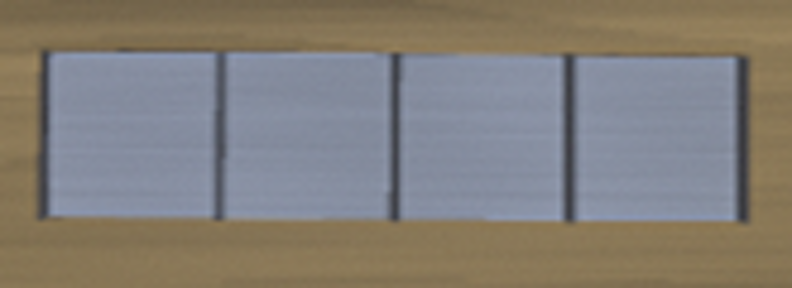

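View pics/sc1.png

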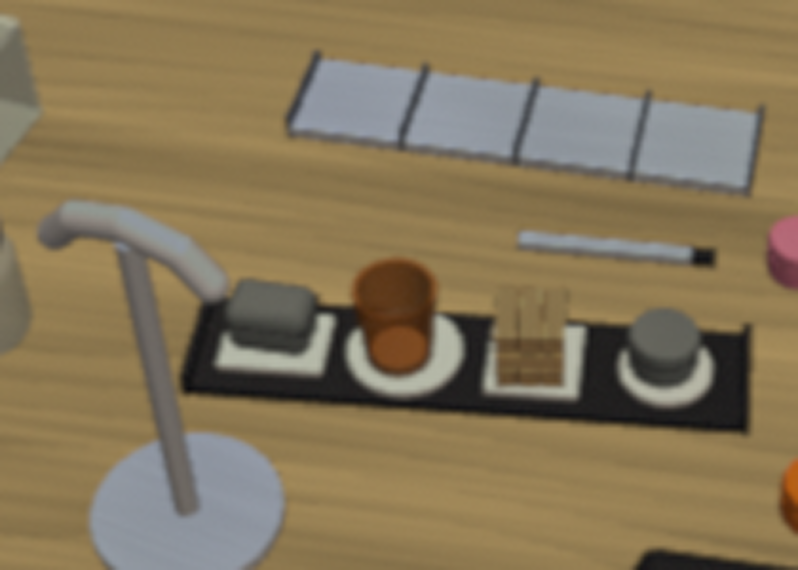

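Run:
```python
from h import *
np.set_printoptions(precision=4,suppress=True)
T=cam('top');S=cam('scene')
print('camC',T['C'],S['C'])
t=lambda u,v:(u/4.7+210-.4,v/4.7+135-.4)
r=lambda u,v:(u/4.8+215-.4,v/4.8+240-.4)
s=lambda u,v:(u/3.8+135-.4,v/3.8+140-.4)
P=[unproj(T,*t(*p),.018) for p in[(25,103),(40,265),(760,204),(745,47)]]
tc=np.mean(P,0);d=P[0]+P[1]-P[2]-P[3];print('tray',P,tc,np.linalg.norm(d)/2,np.degrees(np.arctan2(-d[0],d[1])))
P=[unproj(T,*r(*p),.018) for p in[(46,52),(43,217),(743,221),(742,57)]]
rc=np.mean(P,0);d=P[0]+P[1]-P[2]-P[3];a=np.arctan2(-d[0],d[1]);print('rack',P,rc,np.linalg.norm(d)/2,np.degrees(a))
for y in(.12,.04,-.04,-.12):print('bay',y,rc[:2]+y*np.array([-np.sin(a),np.cos(a)]))
# rack via scene: plate corners z=.018 rib tops
P=[unproj(S,*s(*p),.018) for p in[(317,54),(291,128),(749,187),(762,108)]];print('rackS',P,np.mean(P,0))
for n,uv,z in[('puckpad',(142,176),.014),('puck',(142,170),.044),('puzpad',(311,162),.014),('puz',(316,138),.059),('cuppad',(479,147),.014),('vot',(500,117),.072),('votfoot',(484,137),.018),('obpad',(647,134),.014),('obl',(660,128),.050)]:
  print(n,unproj(T,*t(*uv),z)[:2])
for n,uv,z in[('puck',(665,333),.044),('vot',(397,288),.072),('obl',(272,303),.050)]:
  print('S',n,unproj(S,*s(*uv),z)[:2])
print('puz corners',[unproj(T,*t(*p),.059)[:2] for p in[(263,98),(355,85),(367,180),(280,190)]])
print('obl corners',[unproj(T,*t(*p),.05)[:2] for p in[(606,93),(716,96)]])
# lamp
def tri(a,b):
  A=[]
  for c,(u,v) in((T,a),(S,b)):
    M=c['intrinsics']@np.c_[c['R'],c['t']]; A+= [u*M[2]-M[0],v*M[2]-M[1]]
  A=np.array(A);return np.linalg.lstsq(A[:,:3],-A[:,3],rcond=None)[0]
print('lamp',tri((350,66),(192,215)),tri((404,78),(148,200)),tri((377,73),(168,204)),unproj(T,353,107,0))
for n,p in dict(jar=(445,153),mug=(97,179)).items(): print(n,unproj(T,*p,.09))
```

```text
camC [0.5147 0.0228 0.9265] [1.4122 0.1328 0.8757]
tray [array([0.6886, 0.1303, 0.018 ]), array([0.6126, 0.1234, 0.018 ]), array([ 0.6397, -0.215 ,  0.018 ]), array([ 0.7146, -0.2094,  0.018 ])] [ 0.6639 -0.0427  0.018 ] 0.34008599009084295 4.481700748847096
rack [array([0.4828, 0.1105, 0.018 ]), array([0.4087, 0.112 , 0.018 ]), array([ 0.4027, -0.206 ,  0.018 ]), array([ 0.4773, -0.207 ,  0.018 ])] [ 0.4429 -0.0476  0.018 ] 0.31783670920380686 -1.033798147618847
bay 0.12 [0.445  0.0723]
bay 0.04 [ 0.4436 -0.0076]
bay -0.04 [ 0.4421 -0.0876]
bay -0.12 [ 0.4407 -0.1676]
rackS [array([ 0.4082, -0.2055,  0.018 ]), array([ 0.4886, -0.2027,  0.018 ]), array([0.4933, 0.1126, 0.018 ]), array([0.4119, 0.1139, 0.018 ])] [ 0.4505 -0.0454  0.018 ]
puckpad [0.6547 0.0761]
puck [0.6528 0.0744]
puzpad [ 0.661  -0.0033]
puz [ 0.6646 -0.0043]
cuppad [ 0.6679 -0.0827]
vot [ 0.6715 -0.0855]
votfoot [ 0.672  -0.0847]
obpad [ 0.6739 -0.1627]
obl [ 0.6703 -0.1614]
S puck [0.6565 0.0758]
S vot [ 0.6735 -0.0825]
S obl [ 0.6783 -0.1595]
puz corners [array([0.6828, 0.0193]), array([ 0.6886, -0.022 ]), array([ 0.6456, -0.027 ]), array([0.6413, 0.012 ])]
obl corners [array([ 0.6865, -0.1369]), array([ 0.685 , -0.1874])]
lamp [ 0.8135 -0.1316  0.209 ] [ 0.7913 -0.226   0.2109] [ 0.7992 -0.1803  0.2148] [ 0.8051 -0.181   0.    ]
jar [ 0.681  -0.3505  0.09  ]
mug [0.6301 0.3561 0.09  ]
```

```bash
python3 -m creep '[{"rz":-9.5},{"rz":-9.5},{"rz":-9.5},{"rz":-9.5},{"rz":-9.5},{"rz":-9.5},{"rz":-9.2}]' 0.087 15
```

```text
$[0]: bad value
```

```bash
python3 -m creep '[{"tx":0,"ty":0,"tz":0,"rx":0,"ry":0,"rz":-9.5},{"tx":0,"ty":0,"tz":0,"rx":0,"ry":0,"rz":-9.5},{"tx":0,"ty":0,"tz":0,"rx":0,"ry":0,"rz":-9.5},{"tx":0,"ty":0,"tz":0,"rx":0,"ry":0,"rz":-9.5},{"tx":0,"ty":0,"tz":0,"rx":0,"ry":0,"rz":-9.5},{"tx":0,"ty":0,"tz":0,"rx":0,"ry":0,"rz":-9.5},{"tx":0,"ty":0,"tz":0,"rx":0,"ry":0,"rz":-9.2}]' 0.087 15
```

```text
time_s: 1.18
tool_pos: [0.2619, -0.5949, 0.2475]
tool_rot: [-180.0, -0.0, 90.3]
force: [-0.1, -0.1, 0.6]
grip_width: 0.0871
```

```bash
python3 -m creep '[{"tx":0.03,"ty":0.02,"tz":0,"rx":0,"ry":0,"rz":0},{"tx":0.037,"ty":0.03,"tz":0,"rx":0,"ry":0,"rz":0},{"tx":0.037,"ty":0.03,"tz":0,"rx":0,"ry":0,"rz":0},{"tx":0.037,"ty":0.03,"tz":0,"rx":0,"ry":0,"rz":0},{"tx":0.037,"ty":0.03,"tz":0,"rx":0,"ry":0,"rz":0},{"tx":0.037,"ty":0.03,"tz":0,"rx":0,"ry":0,"rz":0},{"tx":0.037,"ty":0.03,"tz":0,"rx":0,"ry":0,"rz":0},{"tx":0.037,"ty":0.03,"tz":0,"rx":0,"ry":0,"rz":0},{"tx":0.037,"ty":0.03,"tz":0,"rx":0,"ry":0,"rz":0},{"tx":0.037,"ty":0.03,"tz":0,"rx":0,"ry":0,"rz":0},{"tx":0.037,"ty":0.03,"tz":0,"rx":0,"ry":0,"rz":0},{"tx":0.037,"ty":0.03,"tz":0,"rx":0,"ry":0,"rz":0},{"tx":0.037,"ty":0.03,"tz":0,"rx":0,"ry":0,"rz":0},{"tx":0.037,"ty":0.03,"tz":0,"rx":0,"ry":0,"rz":0},{"tx":0,"ty":0,"tz":0,"rx":0,"ry":0,"rz":0},{"tx":0,"ty":0,"tz":0,"rx":0,"ry":0,"rz":0}]' 0.087 15
```

```text
time_s: 3.18
tool_pos: [0.672, -0.0848, 0.2472]
tool_rot: [-180.0, 0.0, 90.0]
force: [-0.7, -0.5, -0.7]
grip_width: 0.087
```

```bash
python3 -m creep '[{"tx":0.0,"ty":0.0,"tz":0.04,"rx":0,"ry":0,"rz":0},{"tx":0.0,"ty":0.0,"tz":0.04,"rx":0,"ry":0,"rz":0},{"tx":0.0,"ty":0.0,"tz":0.04,"rx":0,"ry":0,"rz":0},{"tx":0,"ty":0,"tz":0,"rx":0,"ry":0,"rz":0}]' 0.087 15
python3 - <<'E'
from h import *
c=cam('scene'); crop(c,'sc2.png',120,100,345,290,3.5)
E
```

```text
time_s: 3.68
tool_pos: [0.6691, -0.0867, 0.1241]
tool_rot: [-179.6, 0.0, 89.8]
force: [0.3, -0.6, -0.3]
grip_width: 0.0869
```

View pics/sc2.png

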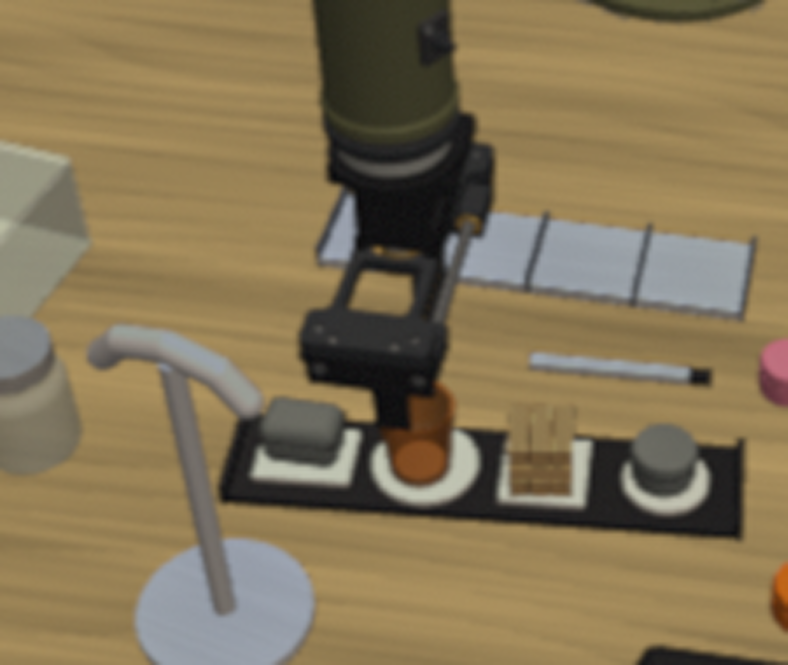

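Run:
```python
from h import *
c=cam('scene'); 
for X in[(.715,-.086,.10),(.715,-.086,.12),(.672,-.084,.072),(.672,-.084,.014)]:
  p=proj(c,X);print(X,(p-[120,100])*3.5)
c=cam('top'); crop(c,'t2.png',210,60,410,210,4)
for X in[(.669,-.086,.10),(.672,-.084,.072)]:
  p=proj(c,X);print(X,(p-[210,60])*4)
```

```text
(0.715, -0.086, 0.1) [393.46137529 420.03070163]
(0.715, -0.086, 0.12) [391.3517652  397.40679102]
(0.672, -0.084, 0.072) [415.06891021 401.90831613]
(0.672, -0.084, 0.014) [419.86220744 462.19400399]
(0.669, -0.086, 0.1) [431.82853696 392.7942627 ]
(0.672, -0.084, 0.072) [421.0032446  397.06722592]
```

View pics/t2.png

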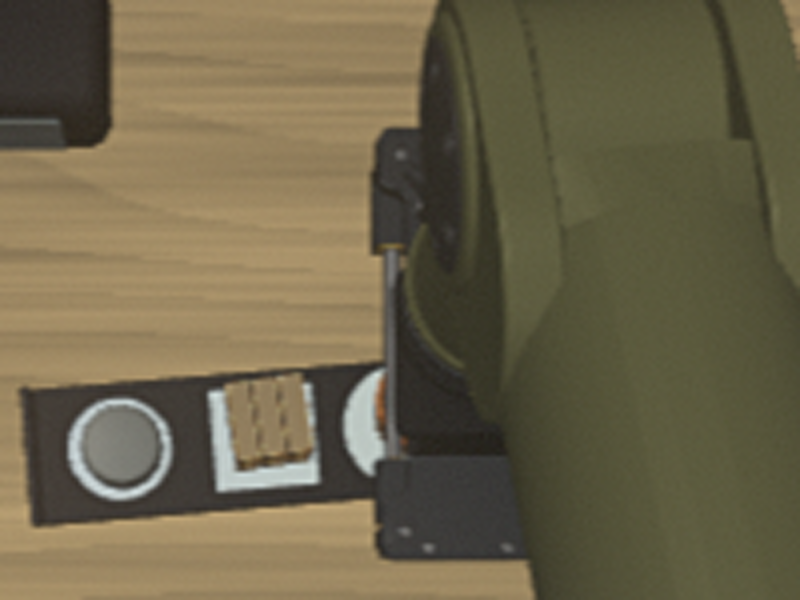

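The jaws are above the votive: the far finger at crop (392,405) matches its projection, and the cup rim is at (418,400). Descending and gripping.

```bash
python3 -m creep '[{"tx":0.002,"ty":0.003,"tz":0.02,"rx":0,"ry":0,"rz":0},{"tx":0.0,"ty":0.0,"tz":0.02,"rx":0,"ry":0,"rz":0},{"tx":0.0,"ty":0.0,"tz":0.02,"rx":0,"ry":0,"rz":0},{"tx":0.0,"ty":0.0,"tz":0.012,"rx":0,"ry":0,"rz":0},{"tx":0,"ty":0,"tz":0,"rx":0,"ry":0,"rz":0},{"tx":0,"ty":0,"tz":0,"rx":0,"ry":0,"rz":0}]' 0.087 15
python3 -m creep '[{"tx":0,"ty":0,"tz":0,"rx":0,"ry":0,"rz":0},{"tx":0,"ty":0,"tz":0,"rx":0,"ry":0,"rz":0},{"tx":0,"ty":0,"tz":0,"rx":0,"ry":0,"rz":0},{"tx":0,"ty":0,"tz":0,"rx":0,"ry":0,"rz":0},{"tx":0,"ty":0,"tz":0,"rx":0,"ry":0,"rz":0},{"tx":0,"ty":0,"tz":0,"rx":0,"ry":0,"rz":0}]' 0.03 15
```

```text
time_s: 4.58
tool_pos: [0.6758, -0.0821, 0.0561]
tool_rot: [179.9, 0.0, 90.0]
force: [0.2, 0.2, 1.1]
grip_width: 0.0868
time_s: 5.32
tool_pos: [0.675, -0.0821, 0.0556]
tool_rot: [-180.0, 0.0, 90.0]
force: [-1.7, 0.2, 1.9]
grip_width: 0.0502
```

```bash
python3 -m creep '[{"tx":0,"ty":0,"tz":-0.01,"rx":0,"ry":0,"rz":0},{"tx":0,"ty":0,"tz":-0.02,"rx":0,"ry":0,"rz":0},{"tx":0,"ty":0,"tz":-0.03,"rx":0,"ry":0,"rz":0},{"tx":0,"ty":0,"tz":-0.02,"rx":0,"ry":0,"rz":0},{"tx":0.003,"ty":-0.01,"tz":0,"rx":0,"ry":0,"rz":0},{"tx":0.01,"ty":-0.03,"tz":0,"rx":0,"ry":0,"rz":0},{"tx":0.01,"ty":-0.03,"tz":0,"rx":0,"ry":0,"rz":0},{"tx":0.01,"ty":-0.03,"tz":0,"rx":0,"ry":0,"rz":0},{"tx":0.01,"ty":-0.03,"tz":0,"rx":0,"ry":0,"rz":0},{"tx":0.01,"ty":-0.03,"tz":0,"rx":0,"ry":0,"rz":0},{"tx":0.01,"ty":-0.03,"tz":0,"rx":0,"ry":0,"rz":0},{"tx":0.01,"ty":-0.03,"tz":0,"rx":0,"ry":0,"rz":0},{"tx":0.004,"ty":-0.01,"tz":0,"rx":0,"ry":0,"rz":0},{"tx":0,"ty":0,"tz":0,"rx":0,"ry":0,"rz":0},{"tx":0,"ty":0,"tz":0,"rx":0,"ry":0,"rz":0}]' 0.03 15
python3 - <<'E'
from h import *
c=cam('scene'); crop(c,'sc3.png',160,60,360,210,4)
E
```

```text
time_s: 7.2
tool_pos: [0.4462, -0.0054, 0.1356]
tool_rot: [179.9, -0.0, 89.9]
force: [0.4, -0.2, -1.1]
grip_width: 0.0507
```

View pics/sc3.png

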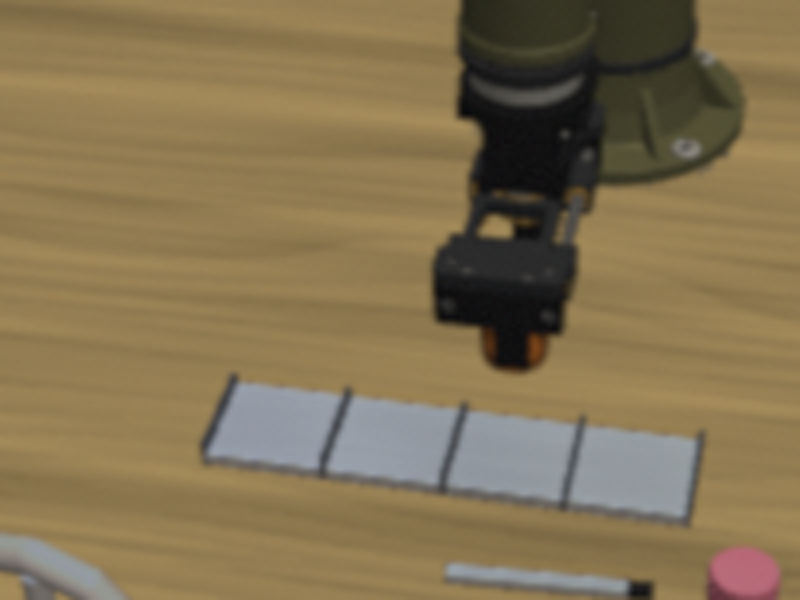

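The votive is held upright (crop 515,350) over the third bay from the left in this view, which is rack y=+40. Lowering it.

```bash
python3 -m creep '[{"tx":0,"ty":0,"tz":0.015,"rx":0,"ry":0,"rz":0},{"tx":0,"ty":0,"tz":0.025,"rx":0,"ry":0,"rz":0},{"tx":0,"ty":0,"tz":0.02,"rx":0,"ry":0,"rz":0},{"tx":0,"ty":0,"tz":0.01,"rx":0,"ry":0,"rz":0},{"tx":0,"ty":0,"tz":0.007,"rx":0,"ry":0,"rz":0},{"tx":0,"ty":0,"tz":0.003,"rx":0,"ry":0,"rz":0},{"tx":0,"ty":0,"tz":0.003,"rx":0,"ry":0,"rz":0},{"tx":0,"ty":0,"tz":0,"rx":0,"ry":0,"rz":0},{"tx":0,"ty":0,"tz":0,"rx":0,"ry":0,"rz":0}]' 0.03 15
```

```text
time_s: 8.38
tool_pos: [0.4455, -0.0051, 0.0529]
tool_rot: [180.0, 0.0, 90.0]
force: [-0.3, -0.0, -2.4]
grip_width: 0.0504
```

```bash
python3 -m creep '[{"tx":0,"ty":0,"tz":0.0015,"rx":0,"ry":0,"rz":0},{"tx":0,"ty":0,"tz":0,"rx":0,"ry":0,"rz":0},{"tx":0,"ty":0,"tz":0,"rx":0,"ry":0,"rz":0}]' 0.03 15
```

```text
time_s: 8.75
tool_pos: [0.4456, -0.005, 0.0514]
tool_rot: [180.0, 0.0, 90.0]
force: [-0.9, -0.2, 3.0]
grip_width: 0.0505
```

Contact is made (+3 N). Releasing, then raising.

```bash
python3 -m creep '[{"tx":0,"ty":0,"tz":0,"rx":0,"ry":0,"rz":0},{"tx":0,"ty":0,"tz":0,"rx":0,"ry":0,"rz":0},{"tx":0,"ty":0,"tz":0,"rx":0,"ry":0,"rz":0},{"tx":0,"ty":0,"tz":0,"rx":0,"ry":0,"rz":0}]' 0.087 15
python3 -m creep '[{"tx":0,"ty":0,"tz":-0.02,"rx":0,"ry":0,"rz":0},{"tx":0,"ty":0,"tz":-0.04,"rx":0,"ry":0,"rz":0},{"tx":0,"ty":0,"tz":-0.05,"rx":0,"ry":0,"rz":0},{"tx":0,"ty":0,"tz":0,"rx":0,"ry":0,"rz":0},{"tx":0,"ty":0,"tz":0,"rx":0,"ry":0,"rz":0}]' 0.087 15
python3 - <<'E'
from h import *
c=cam('scene'); crop(c,'sc4.png',130,60,360,230,3.4)
c=cam('top'); crop(c,'t4.png',200,130,400,280,4)
E
```

```text
time_s: 9.25
tool_pos: [0.4452, -0.005, 0.0509]
tool_rot: [-180.0, 0.0, 90.0]
force: [-0.2, 0.7, 0.0]
grip_width: 0.0818
time_s: 9.88
tool_pos: [0.445, -0.0051, 0.1607]
tool_rot: [-180.0, 0.0, 90.0]
force: [-0.0, 1.0, 0.3]
grip_width: 0.0866
```

View pics/sc4.png

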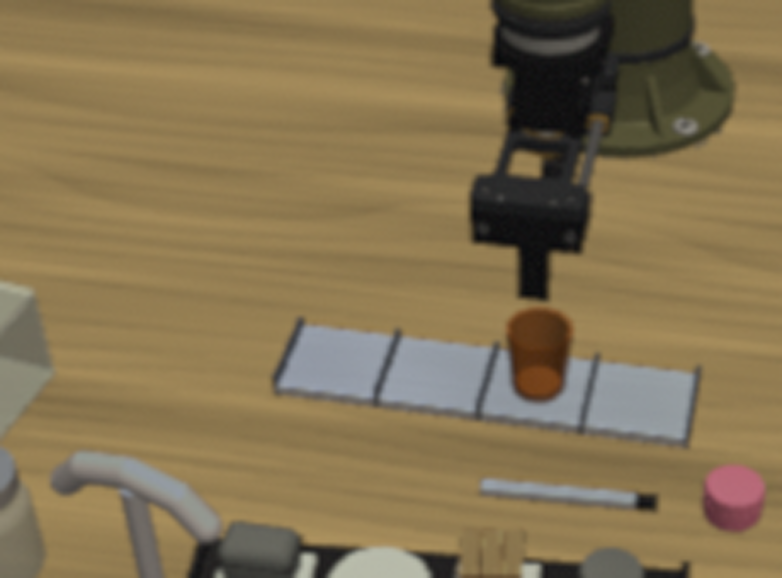

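View pics/t4.png

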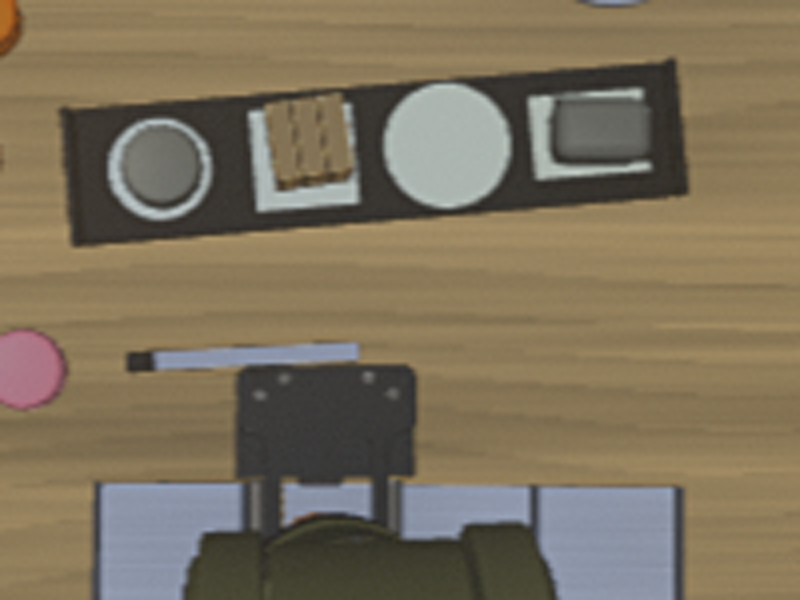

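Run:
```python
from h import *
np.set_printoptions(precision=4,suppress=True)
print(env.get_obs()['qpos'])
c=cam('scene');print('votive foot',unproj(c,538/3.4+129.6,383/3.4+59.6,.011))
c=cam('top')
for p in[(556,98),(648,99),(650,160),(556,160),(553,130),(650,130)]: print(unproj(c,p[0]/4+199.6,p[1]/4+129.6,.05))
```

```text
[ 35.8678  -1.8711 -37.5714 116.1142  -1.2785  65.5099  -1.1873]
votive foot [ 0.4422 -0.0077  0.011 ]
[ 0.6871 -0.1371  0.05  ]
[ 0.6864 -0.1867  0.05  ]
[ 0.6535 -0.1871  0.05  ]
[ 0.6537 -0.1365  0.05  ]
[ 0.6698 -0.1352  0.05  ]
[ 0.6697 -0.1875  0.05  ]
```

```bash
python3 -m creep '[{"tx":0,"ty":0,"tz":0,"rx":0,"ry":0,"rz":10.1},{"tx":0,"ty":0,"tz":0,"rx":0,"ry":0,"rz":10.1},{"tx":0,"ty":0,"tz":0,"rx":0,"ry":0,"rz":10.1},{"tx":0,"ty":0,"tz":0,"rx":0,"ry":0,"rz":10.1},{"tx":0,"ty":0,"tz":0,"rx":0,"ry":0,"rz":10.1},{"tx":0,"ty":0,"tz":0,"rx":0,"ry":0,"rz":10.1},{"tx":0,"ty":0,"tz":0,"rx":0,"ry":0,"rz":10.1},{"tx":0,"ty":0,"tz":0,"rx":0,"ry":0,"rz":10.1},{"tx":0,"ty":0,"tz":0,"rx":0,"ry":0,"rz":10.1},{"tx":0.02,"ty":0.013,"tz":0,"rx":0,"ry":0,"rz":0},{"tx":0.035,"ty":0.023,"tz":0,"rx":0,"ry":0,"rz":0},{"tx":0.035,"ty":0.023,"tz":0,"rx":0,"ry":0,"rz":0},{"tx":0.035,"ty":0.023,"tz":0,"rx":0,"ry":0,"rz":0},{"tx":0.035,"ty":0.023,"tz":0,"rx":0,"ry":0,"rz":0},{"tx":0.035,"ty":0.023,"tz":0,"rx":0,"ry":0,"rz":0},{"tx":0.035,"ty":0.023,"tz":0,"rx":0,"ry":0,"rz":0},{"tx":0,"ty":0,"tz":0,"rx":0,"ry":0,"rz":0},{"tx":0,"ty":0,"tz":0,"rx":0,"ry":0,"rz":0},{"tx":0,"ty":0,"tz":0,"rx":0,"ry":0,"rz":0}]' 0.072 15
python3 - <<'E'
from h import *
print(env.get_obs()['qpos'].round(1))
c=cam('scene'); crop(c,'sc5.png',100,80,330,250,3.4)
E
```

```text
time_s: 12.45
tool_pos: [0.6721, -0.1585, 0.161]
tool_rot: [-180.0, 0.0, -0.8]
force: [0.2, 0.3, -0.2]
grip_width: 0.072
[ 34.6  29.7 -33.   81.8  16.4  73.3 -90.5]
```

View pics/sc5.png

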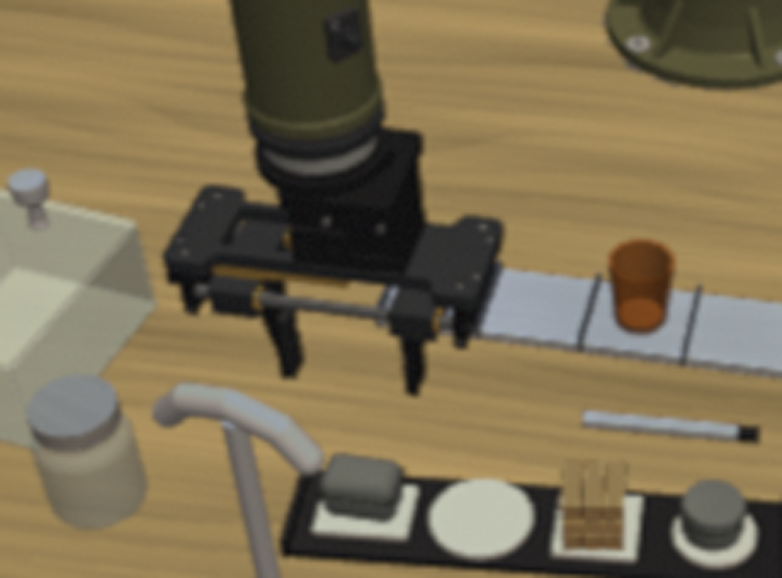

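```bash
python3 -m creep '[{"tx":0,"ty":0.003,"tz":0.02,"rx":0,"ry":0,"rz":0},{"tx":0,"ty":0,"tz":0.03,"rx":0,"ry":0,"rz":0},{"tx":0,"ty":0,"tz":0.025,"rx":0,"ry":0,"rz":0},{"tx":0,"ty":0,"tz":0.02,"rx":0,"ry":0,"rz":0},{"tx":0,"ty":0,"tz":0.01,"rx":0,"ry":0,"rz":0},{"tx":0,"ty":0,"tz":0.009,"rx":0,"ry":0,"rz":0},{"tx":0,"ty":0,"tz":0,"rx":0,"ry":0,"rz":0},{"tx":0,"ty":0,"tz":0,"rx":0,"ry":0,"rz":0}]' 0.072 15
python3 - <<'E'
from h import *
c=cam('scene'); crop(c,'sc6.png',130,120,290,240,5)
E
```

```text
time_s: 13.5
tool_pos: [0.6734, -0.1628, 0.0479]
tool_rot: [180.0, -0.1, -0.9]
force: [-0.5, 0.4, -0.3]
grip_width: 0.0719
```

View pics/sc6.png

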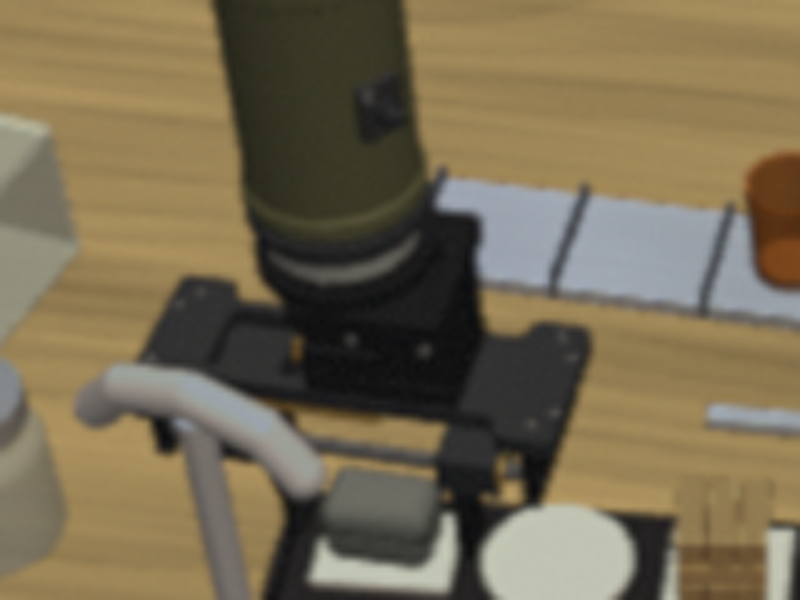

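```bash
python3 -m creep '[{"tx":0,"ty":0,"tz":0,"rx":0,"ry":0,"rz":0},{"tx":0,"ty":0,"tz":0,"rx":0,"ry":0,"rz":0},{"tx":0,"ty":0,"tz":0,"rx":0,"ry":0,"rz":0},{"tx":0,"ty":0,"tz":0,"rx":0,"ry":0,"rz":0},{"tx":0,"ty":0,"tz":0,"rx":0,"ry":0,"rz":0}]' 0.03 15
```

```text
time_s: 14.18
tool_pos: [0.6728, -0.1628, 0.0472]
tool_rot: [180.0, -0.0, -0.9]
force: [0.2, -0.2, 1.6]
grip_width: 0.0517
```

```bash
python3 -m creep '[{"tx":0,"ty":0,"tz":-0.01,"rx":0,"ry":0,"rz":0},{"tx":0,"ty":0,"tz":-0.03,"rx":0,"ry":0,"rz":0},{"tx":0,"ty":0,"tz":-0.03,"rx":0,"ry":0,"rz":0},{"tx":0,"ty":0,"tz":-0.01,"rx":0,"ry":0,"rz":0},{"tx":-0.01,"ty":-0.01,"tz":0,"rx":0,"ry":0,"rz":0},{"tx":-0.03,"ty":-0.0305,"tz":0,"rx":0,"ry":0,"rz":0},{"tx":-0.03,"ty":-0.0305,"tz":0,"rx":0,"ry":0,"rz":0},{"tx":-0.03,"ty":-0.0305,"tz":0,"rx":0,"ry":0,"rz":0},{"tx":-0.03,"ty":-0.0305,"tz":0,"rx":0,"ry":0,"rz":0},{"tx":-0.03,"ty":-0.0305,"tz":0,"rx":0,"ry":0,"rz":0},{"tx":-0.03,"ty":-0.0305,"tz":0,"rx":0,"ry":0,"rz":0},{"tx":-0.03,"ty":-0.0305,"tz":0,"rx":0,"ry":0,"rz":0},{"tx":-0.01,"ty":-0.009,"tz":0,"rx":0,"ry":0,"rz":0},{"tx":0,"ty":0,"tz":0,"rx":0,"ry":0,"rz":0},{"tx":0,"ty":0,"tz":0,"rx":0,"ry":0,"rz":0}]' 0.03 15
python3 - <<'E'
from h import *
c=cam('scene'); crop(c,'sc7.png',180,80,360,215,4.4)
E
```

```text
time_s: 16.05
tool_pos: [0.447, 0.0724, 0.1268]
tool_rot: [180.0, 0.0, -1.0]
force: [-0.3, 0.6, -0.4]
grip_width: 0.0518
```

View pics/sc7.png

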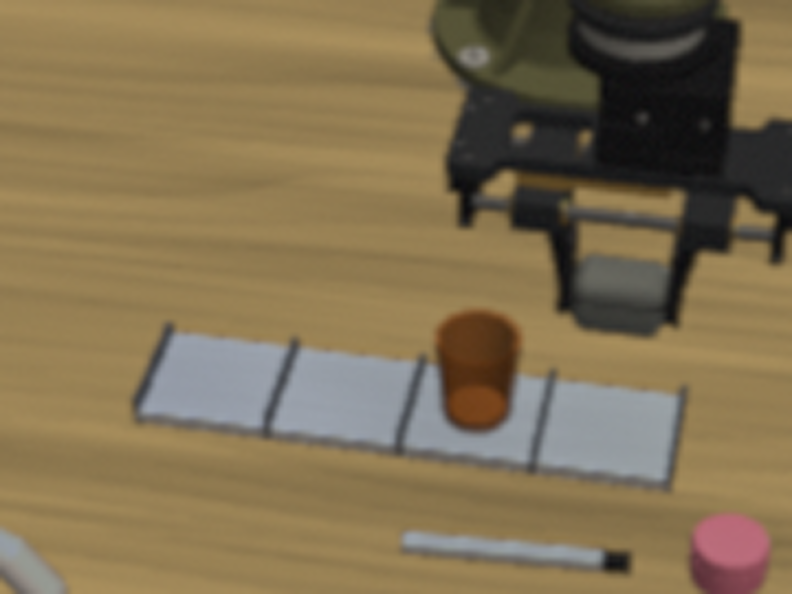

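The oblong is held level (crop 620,295) over the +120 bay. The fingertips will sit just over the rib tops, so I'll stop about 1 mm high and release.

```bash
python3 -m creep '[{"tx":0,"ty":0,"tz":0.015,"rx":0,"ry":0,"rz":0},{"tx":0,"ty":0,"tz":0.025,"rx":0,"ry":0,"rz":0},{"tx":0,"ty":0,"tz":0.02,"rx":0,"ry":0,"rz":0},{"tx":0,"ty":0,"tz":0.01,"rx":0,"ry":0,"rz":0},{"tx":0,"ty":0,"tz":0.007,"rx":0,"ry":0,"rz":0},{"tx":0,"ty":0,"tz":0.003,"rx":0,"ry":0,"rz":0},{"tx":0,"ty":0,"tz":0.0015,"rx":0,"ry":0,"rz":0},{"tx":0,"ty":0,"tz":0,"rx":0,"ry":0,"rz":0},{"tx":0,"ty":0,"tz":0,"rx":0,"ry":0,"rz":0}]' 0.03 15
```

```text
time_s: 17.23
tool_pos: [0.4469, 0.0734, 0.0459]
tool_rot: [180.0, -0.0, -0.9]
force: [-0.0, -0.1, 0.9]
grip_width: 0.0519
```

```bash
python3 -m creep '[{"tx":0,"ty":0,"tz":0.0012,"rx":0,"ry":0,"rz":0},{"tx":0,"ty":0,"tz":0,"rx":0,"ry":0,"rz":0},{"tx":0,"ty":0,"tz":0,"rx":0,"ry":0,"rz":0}]' 0.03 15
```

```text
time_s: 17.6
tool_pos: [0.4465, 0.0735, 0.0443]
tool_rot: [180.0, -0.0, -0.9]
force: [0.1, 0.3, -0.7]
grip_width: 0.0519
```

```bash
python3 -m creep '[{"tx":0,"ty":0,"tz":0,"rx":0,"ry":0,"rz":0},{"tx":0,"ty":0,"tz":0,"rx":0,"ry":0,"rz":0},{"tx":0,"ty":0,"tz":0,"rx":0,"ry":0,"rz":0}]' 0.062 15
python3 -m creep '[{"tx":0,"ty":0,"tz":-0.015,"rx":0,"ry":0,"rz":0},{"tx":0,"ty":0,"tz":-0.03,"rx":0,"ry":0,"rz":0},{"tx":0,"ty":0,"tz":-0.04,"rx":0,"ry":0,"rz":0},{"tx":0,"ty":0,"tz":-0.03,"rx":0,"ry":0,"rz":0},{"tx":0,"ty":0,"tz":0,"rx":0,"ry":0,"rz":0},{"tx":0,"ty":0,"tz":0,"rx":0,"ry":0,"rz":0}]' 0.062 15
python3 - <<'E'
from h import *
c=cam('scene'); crop(c,'sc8.png',180,60,360,195,4.4)
E
```

```text
time_s: 17.98
tool_pos: [0.4466, 0.0735, 0.0444]
tool_rot: [180.0, -0.0, -0.9]
force: [0.7, -0.3, 0.4]
grip_width: 0.0615
time_s: 18.73
tool_pos: [0.4462, 0.0734, 0.1592]
tool_rot: [180.0, 0.0, -0.9]
force: [-0.8, -0.7, 0.3]
grip_width: 0.0618
```

View pics/sc8.png

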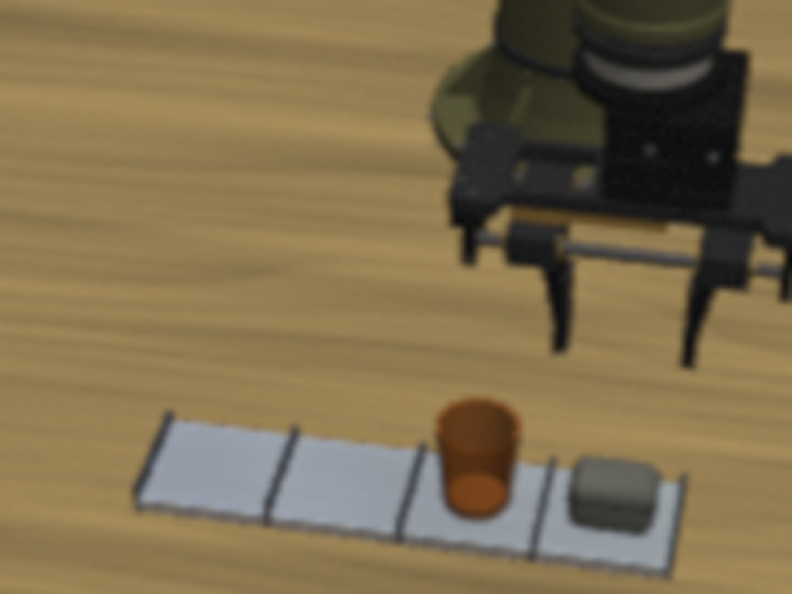

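```bash
python3 -m creep '[{"tx":0.02,"ty":0.007,"tz":0,"rx":0,"ry":0,"rz":0},{"tx":0.036,"ty":0.012,"tz":0,"rx":0,"ry":0,"rz":0},{"tx":0.036,"ty":0.012,"tz":0,"rx":0,"ry":0,"rz":0},{"tx":0.036,"ty":0.012,"tz":0,"rx":0,"ry":0,"rz":0},{"tx":0.036,"ty":0.012,"tz":0,"rx":0,"ry":0,"rz":0},{"tx":0.036,"ty":0.012,"tz":0,"rx":0,"ry":0,"rz":0},{"tx":0.02,"ty":0.007,"tz":0,"rx":0,"ry":0,"rz":-9.9},{"tx":0,"ty":0,"tz":0,"rx":0,"ry":0,"rz":-9.9},{"tx":0,"ty":0,"tz":0,"rx":0,"ry":0,"rz":-9.9},{"tx":0,"ty":0,"tz":0,"rx":0,"ry":0,"rz":-9.9},{"tx":0,"ty":0,"tz":0,"rx":0,"ry":0,"rz":-9.9},{"tx":0,"ty":0,"tz":0,"rx":0,"ry":0,"rz":-9.9},{"tx":0,"ty":0,"tz":0,"rx":0,"ry":0,"rz":-9.9},{"tx":0,"ty":0,"tz":0,"rx":0,"ry":0,"rz":-9.9},{"tx":0,"ty":0,"tz":0,"rx":0,"ry":0,"rz":-9.9},{"tx":0,"ty":0,"tz":0,"rx":0,"ry":0,"rz":-9.9},{"tx":0,"ty":0,"tz":0,"rx":0,"ry":0,"rz":0},{"tx":0,"ty":0,"tz":0,"rx":0,"ry":0,"rz":0}]' 0.07 15
python3 - <<'E'
from h import *
c=cam('scene'); crop(c,'sc9.png',170,100,350,235,4.4)
print(unproj(c,530/3.8+134.6,318/3.8+139.6,.059))
E
```

```text
time_s: 21.02
tool_pos: [0.6649, -0.0041, 0.1584]
tool_rot: [-179.9, -0.0, 97.9]
force: [0.9, 0.5, -0.1]
grip_width: 0.0699
[ 0.67194753 -0.00325891  0.059     ]
```

View pics/sc9.png

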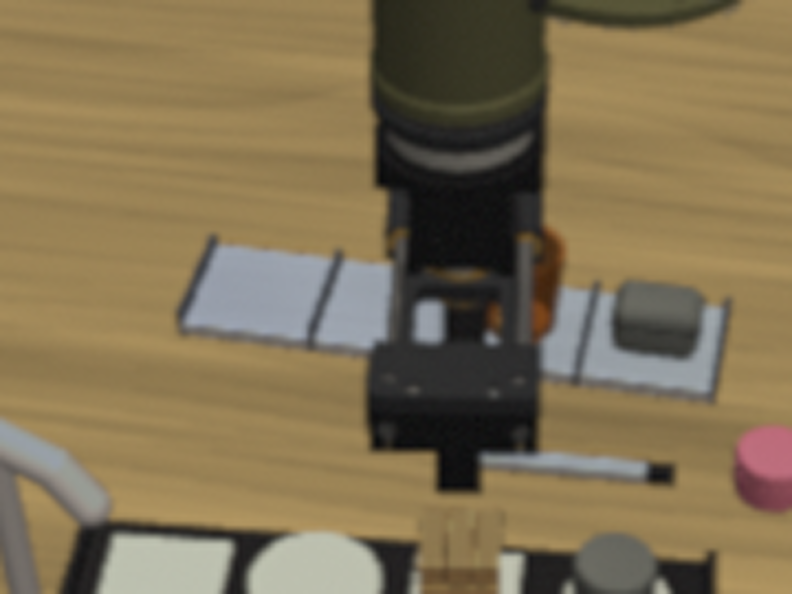

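```bash
python3 -m creep '[{"tx":0,"ty":0.002,"tz":0.02,"rx":0,"ry":0,"rz":0},{"tx":0,"ty":0,"tz":0.03,"rx":0,"ry":0,"rz":0},{"tx":0,"ty":0,"tz":0.025,"rx":0,"ry":0,"rz":0},{"tx":0,"ty":0,"tz":0.02,"rx":0,"ry":0,"rz":0},{"tx":0,"ty":0,"tz":0.01,"rx":0,"ry":0,"rz":0},{"tx":0,"ty":0,"tz":0.007,"rx":0,"ry":0,"rz":0},{"tx":0,"ty":0,"tz":0,"rx":0,"ry":0,"rz":0},{"tx":0,"ty":0,"tz":0,"rx":0,"ry":0,"rz":0}]' 0.07 15
python3 -m creep '[{"tx":0,"ty":0,"tz":0,"rx":0,"ry":0,"rz":0},{"tx":0,"ty":0,"tz":0,"rx":0,"ry":0,"rz":0},{"tx":0,"ty":0,"tz":0,"rx":0,"ry":0,"rz":0},{"tx":0,"ty":0,"tz":0,"rx":0,"ry":0,"rz":0},{"tx":0,"ty":0,"tz":0,"rx":0,"ry":0,"rz":0}]' 0.03 15
```

```text
time_s: 22.08
tool_pos: [0.6679, -0.0037, 0.0482]
tool_rot: [179.9, 0.0, 98.1]
force: [0.7, -0.0, -0.5]
grip_width: 0.0699
time_s: 22.7
tool_pos: [0.6673, -0.0039, 0.0474]
tool_rot: [180.0, 0.0, 98.1]
force: [0.1, 0.4, 0.9]
grip_width: 0.042
```

```bash
python3 -m creep '[{"tx":0,"ty":0,"tz":-0.01,"rx":0,"ry":0,"rz":0},{"tx":0,"ty":0,"tz":-0.03,"rx":0,"ry":0,"rz":0},{"tx":0,"ty":0,"tz":-0.03,"rx":0,"ry":0,"rz":0},{"tx":0,"ty":0,"tz":-0.01,"rx":0,"ry":0,"rz":4.5},{"tx":0,"ty":0,"tz":0,"rx":0,"ry":0,"rz":4.6},{"tx":-0.005,"ty":-0.012,"tz":0,"rx":0,"ry":0,"rz":0},{"tx":-0.011,"ty":-0.028,"tz":0,"rx":0,"ry":0,"rz":0},{"tx":-0.011,"ty":-0.028,"tz":0,"rx":0,"ry":0,"rz":0},{"tx":-0.011,"ty":-0.028,"tz":0,"rx":0,"ry":0,"rz":0},{"tx":-0.011,"ty":-0.028,"tz":0,"rx":0,"ry":0,"rz":0},{"tx":-0.011,"ty":-0.028,"tz":0,"rx":0,"ry":0,"rz":0},{"tx":-0.011,"ty":-0.028,"tz":0,"rx":0,"ry":0,"rz":0},{"tx":-0.011,"ty":-0.028,"tz":0,"rx":0,"ry":0,"rz":0},{"tx":-0.005,"ty":-0.014,"tz":0,"rx":0,"ry":0,"rz":0},{"tx":0,"ty":0,"tz":0,"rx":0,"ry":0,"rz":0},{"tx":0,"ty":0,"tz":0,"rx":0,"ry":0,"rz":0}]' 0.03 15
python3 - <<'E'
from h import *
c=cam('scene'); crop(c,'sc10.png',180,70,360,205,4.4)
E
```

```text
time_s: 24.7
tool_pos: [0.444, -0.0868, 0.1275]
tool_rot: [180.0, 0.0, 89.0]
force: [-0.4, -0.7, -0.4]
grip_width: 0.0416
```

View pics/sc10.png

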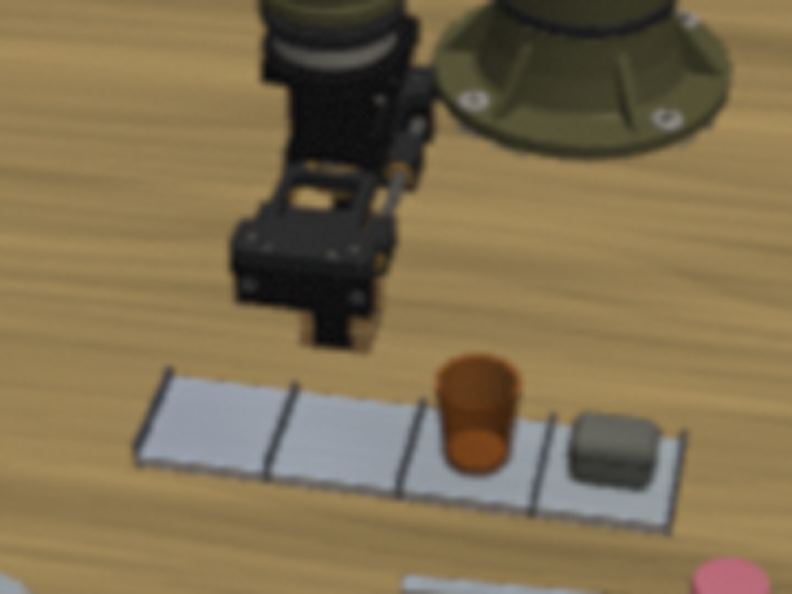

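```bash
python3 -m creep '[{"tx":0,"ty":0,"tz":0.015,"rx":0,"ry":0,"rz":0},{"tx":0,"ty":0,"tz":0.025,"rx":0,"ry":0,"rz":0},{"tx":0,"ty":0,"tz":0.02,"rx":0,"ry":0,"rz":0},{"tx":0,"ty":0,"tz":0.01,"rx":0,"ry":0,"rz":0},{"tx":0,"ty":0,"tz":0.007,"rx":0,"ry":0,"rz":0},{"tx":0,"ty":0,"tz":0.003,"rx":0,"ry":0,"rz":0},{"tx":0,"ty":0,"tz":0.003,"rx":0,"ry":0,"rz":0},{"tx":0,"ty":0,"tz":0,"rx":0,"ry":0,"rz":0},{"tx":0,"ty":0,"tz":0,"rx":0,"ry":0,"rz":0}]' 0.03 15
python3 -m creep '[{"tx":0,"ty":0,"tz":0.001,"rx":0,"ry":0,"rz":0},{"tx":0,"ty":0,"tz":0,"rx":0,"ry":0,"rz":0},{"tx":0,"ty":0,"tz":0,"rx":0,"ry":0,"rz":0}]' 0.03 15
```

```text
time_s: 25.88
tool_pos: [0.444, -0.087, 0.0446]
tool_rot: [180.0, 0.0, 89.0]
force: [-0.4, 0.5, 0.2]
grip_width: 0.0421
time_s: 26.25
tool_pos: [0.4438, -0.0868, 0.0434]
tool_rot: [180.0, 0.0, 89.0]
force: [0.8, 0.4, -0.1]
grip_width: 0.0417
```

```bash
python3 -m creep '[{"tx":0,"ty":0,"tz":0,"rx":0,"ry":0,"rz":0},{"tx":0,"ty":0,"tz":0,"rx":0,"ry":0,"rz":0},{"tx":0,"ty":0,"tz":0,"rx":0,"ry":0,"rz":0},{"tx":0,"ty":0,"tz":0,"rx":0,"ry":0,"rz":0}]' 0.075 15
python3 -m creep '[{"tx":0,"ty":0,"tz":-0.015,"rx":0,"ry":0,"rz":0},{"tx":0,"ty":0,"tz":-0.03,"rx":0,"ry":0,"rz":0},{"tx":0,"ty":0,"tz":-0.04,"rx":0,"ry":0,"rz":0},{"tx":0,"ty":0,"tz":-0.03,"rx":0,"ry":0,"rz":0},{"tx":0.012,"ty":0.015,"tz":0,"rx":0,"ry":0,"rz":0},{"tx":0.024,"ty":0.03,"tz":0,"rx":0,"ry":0,"rz":0},{"tx":0.024,"ty":0.03,"tz":0,"rx":0,"ry":0,"rz":0},{"tx":0.024,"ty":0.03,"tz":0,"rx":0,"ry":0,"rz":0},{"tx":0.024,"ty":0.03,"tz":0,"rx":0,"ry":0,"rz":0},{"tx":0.024,"ty":0.03,"tz":0,"rx":0,"ry":0,"rz":0},{"tx":0.024,"ty":0.03,"tz":0,"rx":0,"ry":0,"rz":0},{"tx":0.01,"ty":0.012,"tz":0,"rx":0,"ry":0,"rz":0},{"tx":0,"ty":0,"tz":0,"rx":0,"ry":0,"rz":0},{"tx":0,"ty":0,"tz":0,"rx":0,"ry":0,"rz":0}]' 0.075 15
python3 - <<'E'
from h import *
c=cam('scene'); crop(c,'sc11.png',170,100,370,250,4)
E
```

```text
time_s: 26.75
tool_pos: [0.4438, -0.0868, 0.0434]
tool_rot: [180.0, 0.0, 89.0]
force: [0.1, -0.0, -0.3]
grip_width: 0.0717
time_s: 28.5
tool_pos: [0.6532, 0.0747, 0.158]
tool_rot: [-180.0, 0.0, 88.9]
force: [0.6, 0.1, -1.4]
grip_width: 0.0752
```

View pics/sc11.png

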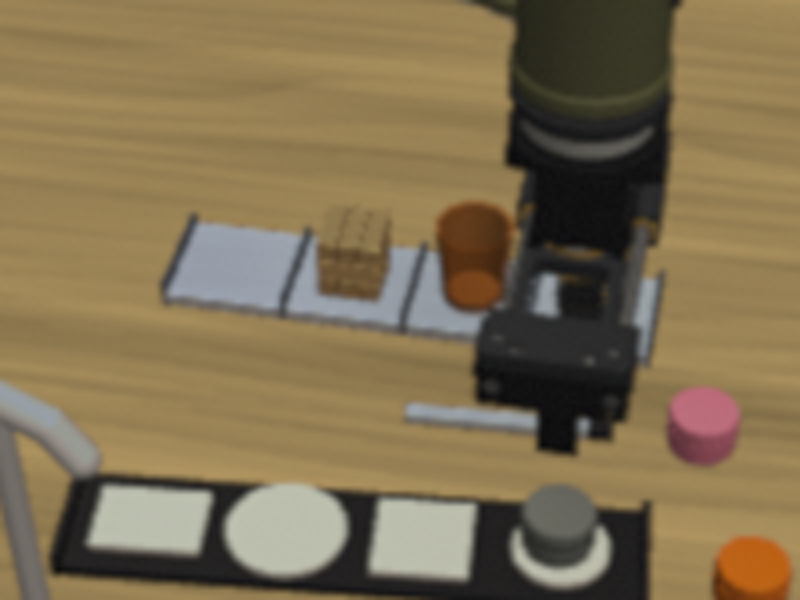

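The puzzle stands in its bay (crop 353,265). The jaws are over the grey puck (crop 560,520), the one on the tray's disc pad, not the pink (703,425) or orange (752,570) ones.

```bash
python3 -m creep '[{"tx":0,"ty":0.001,"tz":0.02,"rx":0,"ry":0,"rz":0},{"tx":0,"ty":0,"tz":0.03,"rx":0,"ry":0,"rz":0},{"tx":0,"ty":0,"tz":0.025,"rx":0,"ry":0,"rz":0},{"tx":0,"ty":0,"tz":0.02,"rx":0,"ry":0,"rz":0},{"tx":0,"ty":0,"tz":0.01,"rx":0,"ry":0,"rz":0},{"tx":0,"ty":0,"tz":0.01,"rx":0,"ry":0,"rz":0},{"tx":0,"ty":0,"tz":0,"rx":0,"ry":0,"rz":0},{"tx":0,"ty":0,"tz":0,"rx":0,"ry":0,"rz":0}]' 0.075 15
python3 -m creep '[{"tx":0,"ty":0,"tz":0,"rx":0,"ry":0,"rz":0},{"tx":0,"ty":0,"tz":0,"rx":0,"ry":0,"rz":0},{"tx":0,"ty":0,"tz":0,"rx":0,"ry":0,"rz":0},{"tx":0,"ty":0,"tz":0,"rx":0,"ry":0,"rz":0},{"tx":0,"ty":0,"tz":0,"rx":0,"ry":0,"rz":0}]' 0.03 15
```

```text
time_s: 29.55
tool_pos: [0.6553, 0.0756, 0.0441]
tool_rot: [179.9, -0.0, 89.0]
force: [-0.0, -0.2, -0.2]
grip_width: 0.075
time_s: 30.18
tool_pos: [0.6548, 0.0754, 0.0434]
tool_rot: [180.0, 0.0, 89.0]
force: [0.1, -0.9, 0.1]
grip_width: 0.0439
```

```bash
python3 -m creep '[{"tx":0,"ty":0,"tz":-0.01,"rx":0,"ry":0,"rz":0},{"tx":0,"ty":0,"tz":-0.03,"rx":0,"ry":0,"rz":0},{"tx":0,"ty":0,"tz":-0.03,"rx":0,"ry":0,"rz":0},{"tx":0,"ty":0,"tz":-0.02,"rx":0,"ry":0,"rz":0},{"tx":-0.014,"ty":-0.012,"tz":0,"rx":0,"ry":0,"rz":0},{"tx":-0.031,"ty":-0.0265,"tz":0,"rx":0,"ry":0,"rz":0},{"tx":-0.031,"ty":-0.0265,"tz":0,"rx":0,"ry":0,"rz":0},{"tx":-0.031,"ty":-0.0265,"tz":0,"rx":0,"ry":0,"rz":0},{"tx":-0.031,"ty":-0.0265,"tz":0,"rx":0,"ry":0,"rz":0},{"tx":-0.031,"ty":-0.0265,"tz":0,"rx":0,"ry":0,"rz":0},{"tx":-0.031,"ty":-0.0265,"tz":0,"rx":0,"ry":0,"rz":0},{"tx":-0.031,"ty":-0.0265,"tz":0,"rx":0,"ry":0,"rz":0},{"tx":-0.015,"ty":-0.011,"tz":0,"rx":0,"ry":0,"rz":0},{"tx":0,"ty":0,"tz":0,"rx":0,"ry":0,"rz":0},{"tx":0,"ty":0,"tz":0,"rx":0,"ry":0,"rz":0}]' 0.03 15
python3 - <<'E'
from h import *
c=cam('scene'); crop(c,'sc12.png',180,60,360,195,4.4)
E
```

```text
time_s: 32.05
tool_pos: [0.4425, -0.1659, 0.1336]
tool_rot: [180.0, -0.0, 89.0]
force: [0.3, 0.5, -1.3]
grip_width: 0.0436
```

View pics/sc12.png

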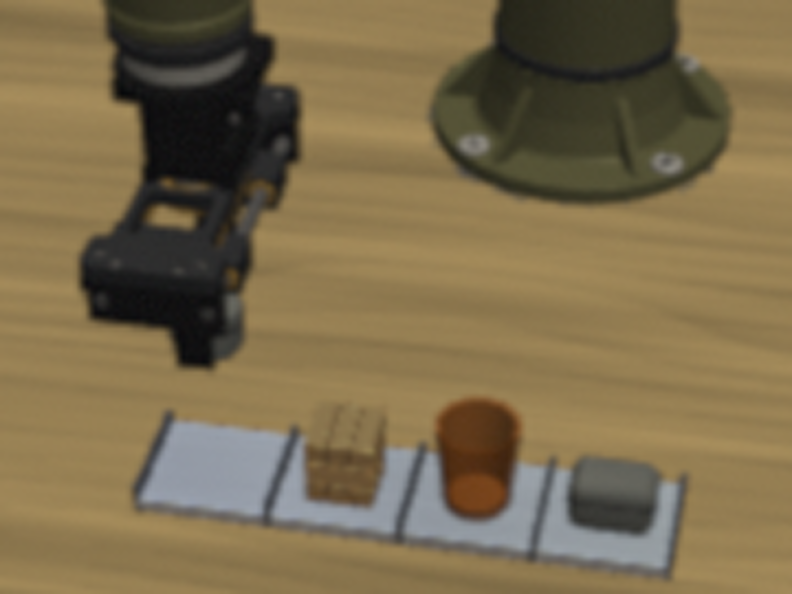

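```bash
python3 -m creep '[{"tx":-0.001,"ty":0,"tz":0.015,"rx":0,"ry":0,"rz":0},{"tx":0,"ty":0,"tz":0.03,"rx":0,"ry":0,"rz":0},{"tx":0,"ty":0,"tz":0.025,"rx":0,"ry":0,"rz":0},{"tx":0,"ty":0,"tz":0.01,"rx":0,"ry":0,"rz":0},{"tx":0,"ty":0,"tz":0.007,"rx":0,"ry":0,"rz":0},{"tx":0,"ty":0,"tz":0.003,"rx":0,"ry":0,"rz":0},{"tx":0,"ty":0,"tz":0.003,"rx":0,"ry":0,"rz":0},{"tx":0,"ty":0,"tz":0,"rx":0,"ry":0,"rz":0},{"tx":0,"ty":0,"tz":0,"rx":0,"ry":0,"rz":0}]' 0.03 15
python3 -m creep '[{"tx":0,"ty":0,"tz":0.001,"rx":0,"ry":0,"rz":0},{"tx":0,"ty":0,"tz":0,"rx":0,"ry":0,"rz":0},{"tx":0,"ty":0,"tz":0,"rx":0,"ry":0,"rz":0}]' 0.03 15
```

```text
time_s: 33.22
tool_pos: [0.442, -0.168, 0.0407]
tool_rot: [180.0, 0.0, 88.9]
force: [-0.4, -0.1, -0.9]
grip_width: 0.0441
time_s: 33.6
tool_pos: [0.4418, -0.1678, 0.0394]
tool_rot: [-180.0, 0.0, 89.0]
force: [0.7, -0.1, -0.2]
grip_width: 0.0435
```

Release, raise, and swing right so the top camera sees the rack.

```bash
python3 -m creep '[{"tx":0,"ty":0,"tz":0,"rx":0,"ry":0,"rz":0},{"tx":0,"ty":0,"tz":0,"rx":0,"ry":0,"rz":0},{"tx":0,"ty":0,"tz":0,"rx":0,"ry":0,"rz":0},{"tx":0,"ty":0,"tz":0,"rx":0,"ry":0,"rz":0}]' 0.075 15
python3 -m creep '[{"tx":0,"ty":0,"tz":-0.015,"rx":0,"ry":0,"rz":0},{"tx":0,"ty":0,"tz":-0.03,"rx":0,"ry":0,"rz":0},{"tx":0,"ty":0,"tz":-0.04,"rx":0,"ry":0,"rz":0},{"tx":0,"ty":0,"tz":-0.04,"rx":0,"ry":0,"rz":0},{"tx":0,"ty":0,"tz":-0.04,"rx":0,"ry":0,"rz":0},{"tx":-0.02,"ty":0,"tz":-0.02,"rx":0,"ry":0,"rz":0},{"tx":-0.04,"ty":0,"tz":0,"rx":0,"ry":0,"rz":0},{"tx":-0.04,"ty":0,"tz":0,"rx":0,"ry":0,"rz":0},{"tx":-0.04,"ty":0,"tz":0,"rx":0,"ry":0,"rz":0},{"tx":-0.04,"ty":0,"tz":0,"rx":0,"ry":0,"rz":0},{"tx":-0.04,"ty":0,"tz":0,"rx":0,"ry":0,"rz":0},{"tx":-0.04,"ty":0,"tz":0,"rx":0,"ry":0,"rz":0},{"tx":-0.04,"ty":0,"tz":0,"rx":0,"ry":0,"rz":0},{"tx":-0.02,"ty":0,"tz":0,"rx":0,"ry":0,"rz":0},{"tx":0,"ty":0,"tz":0,"rx":0,"ry":0,"rz":0},{"tx":0,"ty":0,"tz":0,"rx":0,"ry":0,"rz":0}]' 0.075 15
python3 - <<'E'
from h import *
c=cam('scene'); crop(c,'sc13.png',130,120,360,280,3.4)
c=cam('top'); cv2.imwrite('pics/t13f.png',c['pixels'][:,:,::-1]); crop(c,'t13.png',215,235,380,300,4.8)
E
```

```text
time_s: 34.1
tool_pos: [0.4418, -0.1678, 0.0394]
tool_rot: [180.0, 0.0, 89.0]
force: [0.7, -0.7, 0.1]
grip_width: 0.0725
time_s: 36.1
tool_pos: [0.4366, -0.4862, 0.2251]
tool_rot: [180.0, -0.0, 89.1]
force: [0.5, -0.1, 0.2]
grip_width: 0.0751
```

View pics/sc13.png

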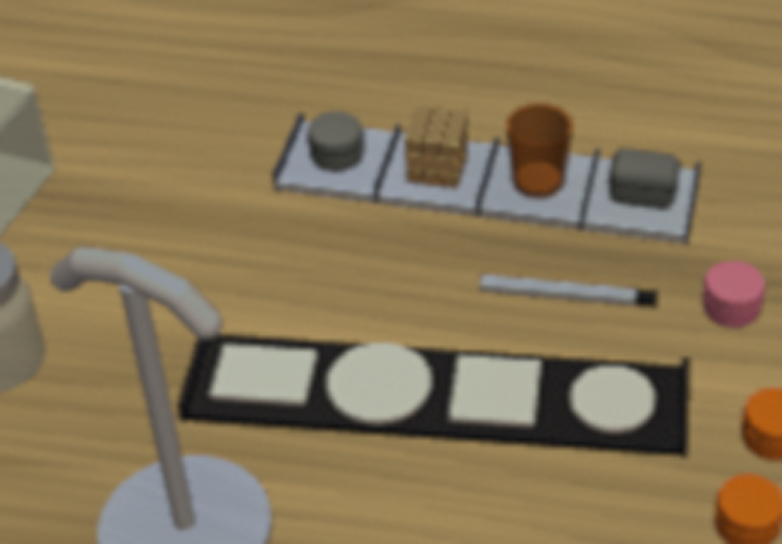

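View pics/t13.png

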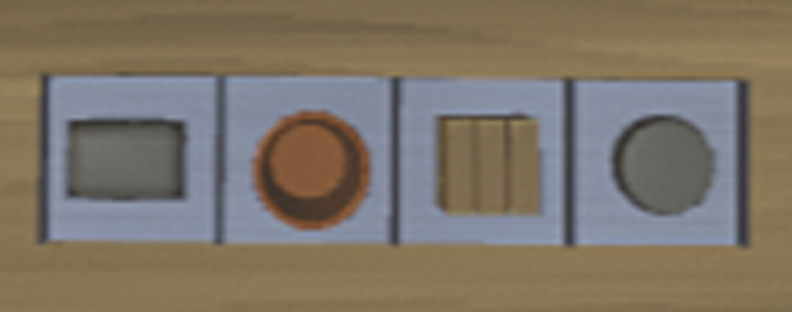

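View pics/t13f.png

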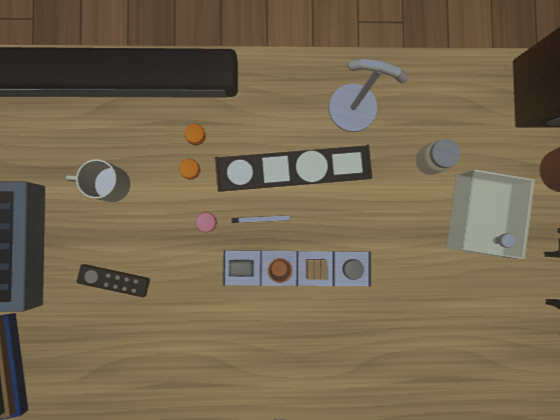

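All four stand in their bays, and the bystanders look unmoved. One numerical check of the centring before I hand it in.

Run:
```python
from h import *
np.set_printoptions(precision=4,suppress=True)
T=cam('top')
r=lambda u,v:(u/4.8+215-.4,v/4.8+235-.4)
P=[unproj(T,*r(*p),.018) for p in[(46,76),(43,242),(743,244),(742,80)]];rc=np.mean(P,0)[:2]
d=P[0]+P[1]-P[2]-P[3];a=np.arctan2(-d[0],d[1]);R=np.array([[np.cos(a),np.sin(a)],[-np.sin(a),np.cos(a)]])
print(rc,np.degrees(a))
for n,uv,z in[('obl',(127,159),.046),('vot',(312,170),.068),('vot foot',(308,160),.014),('puz',(489,166),.055),('puck',(665,165),.040)]:
  print(n,R@(unproj(T,*r(*uv),z)[:2]-rc))
print(env.get_obs()['force'])
```

```text
[ 0.443  -0.0476] -0.9114904703696289
obl [0.0023 0.1202]
vot [-0.0004  0.0398]
vot foot [-0.0003  0.0397]
puz [ 0.0006 -0.038 ]
puck [ 0.0002 -0.1185]
[-0.1556 -0.403   0.3741]
```

```bash
python3 -c "
from cell import env
print(env.sign_off())"
```

```text
the job is handed in; nothing more can be done
None
```

I moved all four things to the rack in reverse order and handed the job in at about 36 s. As seen from the robot, left to right, the rack now holds the oblong case, the votive, the puzzle and the puck. On the tray the order was puck, puzzle, votive, oblong.

- **Centring:** in the last top view each thing measured within about 2.5 mm of its bay centre, both along the row and front to back (limits 13 and 14 mm).
- **Upright and released:** all four stand upright on the plate in both cameras. The gripper was well clear, with wrist force near zero.
- **Bystanders:** the stylus, remote, mug, jar and the orange and pink look-alikes appear where they were, judged by eye from the pictures, not measured.
- **Disagreement:** early on, the two cameras differed by up to about 8 mm in x for the rack and some of the things. I put this down to my pixel readings. The grasp widths and the final top view agreed with the positions I used; the final centring numbers rest on the top camera alone.
- **Oblong case:** I let it go about 1 mm above the plate to keep the fingertips off the ribs.

No check failed.

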